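# Pop and open the cuvette lid of a cell density meter

### The job

Open the sample compartment of the white cell density meter: press the orange release tab at its front down so that the sprung grey lid pops up, take the finger off the tab, then push the lid up and back until it rests fully open against its stop. Only touch and push: lift or carry nothing, leave the meter standing where it is, do not force the latch or the lid, and leave the bottles and the cases round it alone.

Things in the scene. Friction and masses are not known exactly. Their poses are not given: they have to be found in the camera images.
- meter: white bench meter, 160 (x) x 150 (y) x 55 mm high, 0.9 kg, loose on rubber feet; origin at the centre of its underside, x points from its front to its rear, y to its left, z up. Its left half (y > 0) is the cuvette compartment under a grey lid, centre line at y = +36 mm; its right half has a display and three flat dummy keys. The front (low x) always faces the robot roughly
- tab_press (a point): point to press, on top of the orange release tab, 26 mm in front of the tab's pivot and 50 mm above the desk while the tab is up. The pad is 36 mm wide along the meter's y and 28 mm deep along its x: from 12 mm behind this point to 14 mm in front of it. It yields downward, about 7 mm at this point, with about 1 N at first and 2.5 N fully down, then meets a hard stop, and springs back. The hook that it works stands 22 mm and more behind this point, up to 64 mm above the desk
- tab (a joint): turn of the release tab, rad: 0 up (latched), 0.28 pressed fully down; the latch lets go at about 0.2
- lid_edge (a point): middle of the lid's free front edge, half-way through its thickness; it moves with the lid. The lid is a grey panel 90 mm long from hinge to free edge, 66 mm wide, 6 mm thick; shut it lies about level, this point 60 mm above the desk, and its free edge is 38 mm (along the meter's x) behind the tab's press point
- lid (a joint): opening angle of the lid, rad: 0 shut and latched, about 0.7 after it has popped up on its spring (free edge then about 115 mm above the desk), 1.57 upright, 1.92 fully open at its stop. It is light: less than 1 N moves it; the spring lifts it no farther than 0.7, below upright it falls back to 0.7, a little past upright (1.7 and more) it falls gently on to the stop and stays there. Pushed hard against the stop the meter slides
- hinge (a point): middle of the lid's hinge line, fixed to the meter, 57 mm above the desk; the line runs along the meter's y, and the lid swings up and back toward the meter's +x. The lid is best pushed with the fingertip only 10 to 20 mm past the free edge, following its arc: deeper, the edge can catch under the hand.
- microscope: tall fixed microscope, 594 x 232 x 570 mm, to the left of the meter; origin at the centre of its underside; an obstacle: come to the meter from the robot's side of it, a tool held 0.45 m from the base axis passes it freely
- stain_violet: brown dropper bottle with black cap and violet label, 33 mm diameter, 87 mm high, loose, to the right of the meter; origin at the centre of its underside; bystander
- stain_iodine: brown dropper bottle with white cap, 33 mm diameter, 87 mm high, loose, to the right of the meter; origin at the centre of its underside; bystander
- objective_case: white screw canister with black cap, 37 mm diameter, 62 mm high, loose, to the right of the meter; origin at the centre of its underside; bystander
- coverslips: small white box with blue top, 35 x 35 x 22 mm, loose, behind the meter; origin at the centre of its underside; bystander
There are look-alikes about, which are no part of the job. There is more than one size of the meter; the one meant has the size given above.

How it is judged:
By the outcome, as a careful person would: the job done as asked, in the order asked, and still so for the second after the job is handed in, with the robot touching nothing.
It also fails if it takes over 48 s, if anything falls off the work surface, if the arm or the gripper's body presses on something with over 40 N, if the wrist force passes 120 N, or if a joint passes its speed limit or range.

### The arm

A 6-joint arm with a two-finger parallel gripper is mounted at the origin on a cart in front of the work surface, level with it; the furniture and walls round the work are solid. World frame = base frame: x ahead of the robot, y to its left, z up, the work surface at z = 0. Lengths are in m, angles in rad, forces in N, time in s.
With the tool pointing down it reaches from about 0.375 to 0.9 m from the base axis. Payload 3.1 kg.
Tool frame: the origin (TCP) lies between the finger pads; the fingertips stand 11 mm ahead of it and the grasp point (between the pads) lies 8 mm behind it; z points along the fingers, y is the line along which they close (so a half turn about z gives the same grasp; the last joint's range is limited). The gripper opens to 87 mm and grips with 3 to 60 N. Pads are 19 mm wide; open, the fingers measure 117 mm over their backs; the gripper's body (75 mm by 190 mm) begins 51 mm behind the grasp point.
Start: joints at [-1.435, 0.527, 1.433, -0, 1.181, -0.178], TCP at [0.193, -0.594, 0.199] pointing down, gripper open.
Joint ranges: [-3.08, 3.08], [-0.75, 2.2], [0.22, 2.44], [-1.43, 4.57], [0, 2.65], [-2.85, 2.85]. Speed limits (rad/s): [2.79, 2.79, 3.14, 3.14, 3.14, 3.14].

### API

Orientations are given as a unit quaternion [w, x, y, z].
In Python, from station import env, eyes, job, finder gives the robot as it stands.
- The arm moves only by the tool carry_out, never from a script. Its argument "motion" is text: rows parted by semicolons, each of 7 numbers parted by spaces: the shift along the tool's x, y, z in mm, then the turn, a rotation vector about the tool's x, y, z in degrees, then the opening, from -1 (shut) to 1 (fully open), so that 0 is half open. In form: tx ty tz wx wy wz claw; .... A call has 1 to 8 rows; each row is the pose to reach, as a shift and turn from the pose commanded when the call began, along the tool's axes at that moment; what a row does not reach only later rows make up. A row lasts 1/8 s, in which the tool goes at most 62.5 mm and 10.7 degrees, less where a joint would pass 70% of its speed; a pose out of reach is approached as far as the arm can. A call with a gripper value outside its range is refused whole. The fingers move at their own pace and stop on an object; the grip force is fixed at half the most. Time passes only in rows, so rows that repeat a pose let the fingers close. It gives the time, the measured TCP pose, the force, the opening and the grip force at its end, in the units of the state.
- env.state(): the state, without advancing time (a new reading comes with each control period).
- eyes.camera(name): name is "side" or "top" or "wrist"; returns a dict with "img" (420x560x3 uint8, red, green, blue), "z_map" (420x560 float32, m along the optical axis (not along the pixel's ray), 0 where there is no reading), "vertical_fov" (degrees; the focal length in pixels is half the picture's height over the tangent of half this angle, whatever the lens; pixels are square), "cx", "cy" (the principal point, pixels), "k1" (the pictures are not rectified: a ray, as slopes to the right and down, at radius r is drawn at 1 + k1 r^2 times it, then the intrinsics apply), "cam_to_world" (4x4, takes a point from camera to world coordinates); the wrist camera has in their place "tool_from_camera" (4x4, takes a point from camera to tool coordinates, whose origin is the TCP and whose axes are the flange's). Camera axes: x right, y down, z forward; pixel columns grow to the right and rows downward; lengths in m; the calibration is good to about 2 mm. A picture is of the moment at which its call begins: read the wrist's pose just before it.
- job.job_done(): hands the job in; it is judged then, once.
Trained networks look in the newest picture that a camera, given by its name, has taken for a name from the list of things; names that differ only in an ending like _2 or _b are one class to them, and where a whole thing is asked for, a point or a joint stands for the part that bears it (a point fixed in the world has none). Each returns a list of dicts, best first, with "conf" (0 to 1); they miss things now and then, are a little off and sometimes report something else, mostly with a low value. They report only what shows in the picture. A call takes as long as a camera call. They do not tell look-alikes from the thing itself.
- finder.spot_in(camera, label): "rect" ([left, top, right, bottom] in pixels, round what is visible of it).
- finder.outline_of(camera, label): "pixels" (420x560 bool, what is visible of it) and "rect" ([left, top, right, bottom] in pixels, round what is visible of it).
- finder.mark_of(camera, label): "point" ([column, row] in pixels: a listed point, or the origin of a listed thing).
The state is a dict: "t": time; "q": joint angles; "qvel": joint speeds; "joint_torque": joint torques, N m; "ee_pos": TCP position; "eef_rot": TCP orientation; "wrist_force": force on the tool from outside, world axes, zero at the start; "torque": the same for the moment, N m; "width": finger opening in m; "grip_force": force on a finger pad.
Only numpy, scipy, OpenCV 4.12 (cv2) and the standard library are available. Lean on these libraries where they do the work, as an engineer would, in place of code of your own. Each camera call takes 0.05 s, during which the arm holds its last target. There are 200 camera calls.

## Working session

There is one attempt and no reset: what is moved stays moved. The work goes in short steps, Python scripts to look and compute and a tool call to move; the robot and the scene stay as the last step left them, time stands still between calls to the robot, and variables do not carry over. Pictures are saved under pics/ and viewed, at most 10 in all, crops included, and the job is handed in when it is done.

Besides the shell and the picture viewer there is one more tool, called as name(argument=value, ...), one argument or row to a line, values as JSON. carry_out: Moves the arm, as the interface text tells. Its arguments: {"type":"object","properties":{"motion":{"type":"string"}},"required":["motion"]}

```bash
mkdir -p pics; cat > h.py <<'E'
import numpy as np, cv2
from station import env, eyes, job, finder
from scipy.spatial.transform import Rotation as R
def K(c):
    f=210/np.tan(np.radians(c["vertical_fov"])/2)
    return np.array([[f,0,c["cx"]],[0,f,c["cy"]],[0,0,1.]]),np.array([c["k1"],0,0,0,0.])
def T(c,s=None):
    if "cam_to_world" in c: return np.array(c["cam_to_world"])
    M=np.eye(4);q=s["eef_rot"];M[:3,:3]=R.from_quat([q[1],q[2],q[3],q[0]]).as_matrix();M[:3,3]=s["ee_pos"]
    return M@np.array(c["tool_from_camera"])
def unproj(c,p,s=None,z=None):
    """pixels -> world, by depth, or on plane z"""
    k,d=K(c);p=np.atleast_2d(np.array(p,float))
    n=cv2.undistortPoints(p[:,None],k,d)[:,0]
    r=np.c_[n,np.ones(len(n))];M=T(c,s)
    if z is None:
        i=np.round(p).astype(int);dz=c["z_map"][i[:,1].clip(0,419),i[:,0].clip(0,559)]
        return (r*dz[:,None])@M[:3,:3].T+M[:3,3]
    w=r@M[:3,:3].T
    return M[:3,3]+w*((z-M[2,3])/w[:,2])[:,None]
def save(c,n): cv2.imwrite(f"pics/{n}.png",c["img"][:,:,::-1])
E
python3 - <<'E'
from h import *
print(env.state())
for n in ("top","side"):
    c=eyes.camera(n); save(c,n+"1")
    print(n,c["cam_to_world"])
    for l in ("meter",):
        for o in finder.spot_in(n,l): print(l,o)
    for l,z in (("tab_press",.05),("lid_edge",.06),("hinge",.057),("meter",0)):
        for o in finder.mark_of(n,l):
            print(l,np.round(o["conf"],2),np.round(o["point"]),unproj(c,o["point"]).round(3),unproj(c,o["point"],z=z).round(3))
a=cv2.imread("pics/top1.png");b=cv2.imread("pics/side1.png")
cv2.imwrite("pics/both.png",cv2.resize(np.vstack([a,b]),(400,600)))
E
```

```text
{'t': 0.0, 'q': array([-1.43550109e+00,  5.28467831e-01,  1.43388106e+00, -8.35278927e-07,
        1.18138582e+00, -1.78481022e-01]), 'qvel': array([ 9.60864909e-04,  3.78376050e-04,  3.71119786e-05, -6.07308665e-04,
        1.71606083e-03, -8.22603519e-04]), 'joint_torque': array([ 6.29163223e-04, -4.40040779e+01, -1.76596177e+01,  6.33814163e-02,
        5.83352835e-02, -1.70624321e-04]), 'ee_pos': array([ 0.19284157, -0.59369703,  0.19777742]), 'eef_rot': array([-1.07078881e-03,  9.87717689e-01,  1.56245383e-01,  2.27387309e-05]), 'wrist_force': array([ 0.16875242,  0.66486366, -0.04238837]), 'torque': array([-0.02985062, -0.0403872 ,  0.00400103]), 'grip_force': 0.0, 'width': 0.086970411700009}
top [[ 0.01706168 -0.98998447  0.14014152  0.43506318]
 [-0.99971789 -0.01457457  0.01875438  0.10858354]
 [-0.01652404 -0.14042196 -0.98995385  0.95031463]
 [ 0.          0.          0.          1.        ]]
meter {'rect': [237.2, 168.5, 307.4, 238.1], 'conf': 0.78}
meter {'rect': [258.3, 257.7, 315.8, 320.3], 'conf': 0.62}
tab_press 0.67 [255. 227.] [[0.514 0.179 0.049]] [[0.514 0.179 0.
[... 663 characters left out ...]
      0.          1.        ]]
meter {'rect': [269.0, 257.8, 362.2, 328.2], 'conf': 0.68}
meter {'rect': [200.8, 206.3, 301.7, 276.5], 'conf': 0.57}
tab_press 0.77 [287. 289.] [[0.374 0.154 0.033]] [[0.349 0.166 0.05 ]]
tab_press 0.56 [239. 244.] [[0.512 0.184 0.051]] [[0.513 0.183 0.05 ]]
lid_edge 0.81 [298. 278.] [[0.385 0.129 0.041]] [[0.356 0.144 0.06 ]]
lid_edge 0.68 [301. 237.] [[0.569 0.034 0.013]] [[0.482 0.078 0.06 ]]
lid_edge 0.57 [234. 232.] [[0.539 0.183 0.061]] [[0.541 0.183 0.06 ]]
hinge 0.89 [316. 267.] [[0.406 0.087 0.041]] [[0.382 0.1   0.057]]
hinge 0.83 [220. 212.] [[0.647 0.175 0.054]] [[0.64  0.177 0.057]]
meter 0.9 [247. 250.] [[0.517 0.167 0.035]] [[0.579 0.144 0.   ]]
```

View pics/top1.png

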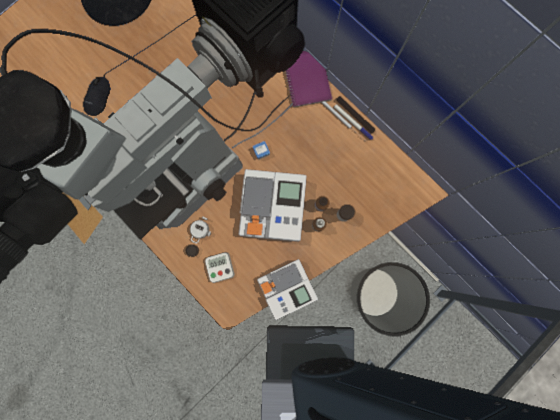

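View pics/side1.png

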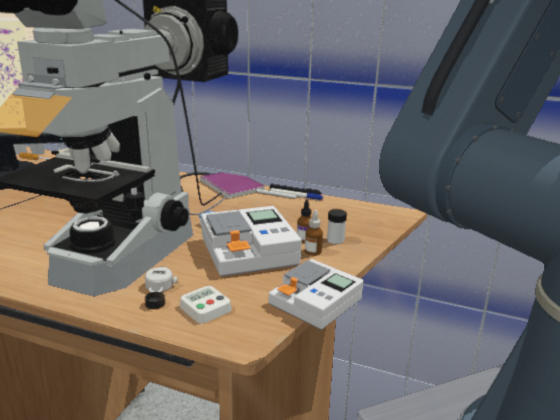

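The top view shows the full-size meter around (272,205), with its orange tab at (255,227). The smaller look-alike is at (287,290). Bottles stand right of the meter, and the microscope knob is at (215,190). Next I measure yaw and obstacle heights.

```bash
python3 - <<'E'
from h import *
c=eyes.camera("top")
v,u=np.mgrid[0:420,0:560];P=unproj(c,np.c_[u.ravel(),v.ravel()]).reshape(420,560,3)
for o in finder.outline_of("top","meter")[:2]:
    m=o["pixels"]&(P[...,2]>.025)&(P[...,2]<.08)
    print(o["conf"],cv2.minAreaRect((P[m][:,:2]*1000).astype(np.float32)))
for l in("tab","lid"):
    for o in finder.outline_of("top",l)[:2]:
        m=o["pixels"]; q=P[m]; print(l,o["conf"],o["rect"],cv2.minAreaRect((q[:,:2]*1000).astype(np.float32)),np.percentile(q[:,2],[10,50,90]))
# max heights in 3cm grid
print("y:",[round(.33-.03*j,2) for j in range(14)])
for x in np.arange(.75,.32,-.03):
    r=[]
    for j in range(14):
        y=.33-.03*j;m=(abs(P[...,0]-x)<.015)&(abs(P[...,1]-y)<.015)
        r.append(int(1000*P[m][:,2].max()) if m.any() else -1)
    print(round(x,2),r)
E
```

```text
0.75 ((369.2269592285156, 101.70734405517578), (105.37921905517578, 112.33993530273438), 26.572359085083008)
0.44 ((576.5955200195312, 19.681795120239258), (32.28047561645508, 30.634790420532227), 42.08241653442383)
tab 0.48 [247.2, 214.9, 262.0, 235.2] ((479.5584411621094, 160.15505981445312), (129.99575805664062, 40.729610443115234), 31.816221237182617) [0.04713901 0.05001919 0.06069452]
lid 0.87 [276.0, 265.1, 300.4, 290.6] ((402.3684387207031, 105.89214324951172), (61.343177795410156, 65.93397521972656), 25.48467254638672) [0.04101395 0.04333983 0.04559828]
lid 0.72 [243.8, 177.8, 271.3, 219.0] ((531.324951171875, 165.2570343017578), (208.95872497558594, 79.0516128540039), 9.764922142028809) [0.06057954 0.06294663 0.06518321]
y: [0.33, 0.3, 0.27, 0.24, 0.21, 0.18, 0.15, 0.12, 0.09, 0.06, 0.03, 0.0, -0.03, -0.06]
0.75 [375, 388, 384, 413, 417, 460, 461, 410, 403, 3, 3, 2, 3, 3]
0.72 [460, 432, 388, 383, 407, 382, 375, 4, 3, 3, 2, 4, 3, 3]
0.69 [388, 417, 408, 383, 290, 26, 376, 2, 2, 3, 2, 4, 3, 3]
0.66 [391, 387, 377, 367, 56, 58, 57, 57, 53, 3, 3, 4, 3, 3]
0.63 [387, 378, 296, 92, 64, 65, 65, 59, 59, 58, 3, 3, 2, 2]
0.6 [378, 286, 119, 100, 66, 67, 67, 60, 61, 58, 66, 48, 3, 3]
0.57 [188, 188, 107, 95, 68, 70, 66, 59, 59, 59, 86, 81, 66, 64]
0.54 [184, 25, 3, 4, 66, 68, 66, 59, 59, 57, 89, 47, 65, 63]
0.51 [27, 26, 4, 3, 51, 53, 58, 59, 59, 56, 87, 49, 3, 4]
0.48 [25, 24, 3, 3, 11, 34, 57, 57, 60, 53, 4, 4, 3, 4]
0.45 [17, 19, 21, 19, 4, 4, 3, 950, 41, 38, 3, 3, 5, 2]
0.42 [3, 21, 22, 21, 4, 5, 45, 46, 46, 43, 4, 4, 3, -1]
0.39 [4, 22, 22, 21, 5, 25, 46, 48, 48, 47, 37, -1, -1, -744]
0.36 [3, 3, 2, 2, 3, 3, 40, 46, 45, 43, 42, -744, -741, -742]
0.33 [1, 4, 4, 4, 3, 3, 42, 42, 43, 41, 40, -744, -742, -741]
```

```bash
cat >> h.py <<'E'
def ori(yaw,tilt):
    a,t=np.radians([yaw,tilt]);h=np.array([np.cos(a),np.sin(a),0])
    z=np.sin(t)*h-np.array([0,0,np.cos(t)]);y=np.array([np.sin(a),-np.cos(a),0])
    return np.c_[np.cross(y,z),y,z]
def plan(*goals):
    """goals: fingertip xyz(m), yaw, tilt(deg): rows from the present pose"""
    s=env.state();q=s["eef_rot"];A=R.from_quat([q[1],q[2],q[3],q[0]]).as_matrix()
    p=s["ee_pos"]
    print("t",s["t"],"tip",(p+.011*A[:,2]).round(4),"F",s["wrist_force"].round(2),"q",s["q"].round(2))
    for g in goals:
        B=ori(g[3],g[4]);d=A.T@(np.array(g[:3])-.011*B[:,2]-p)*1000
        print(d.round(1),np.degrees(R.from_matrix(A.T@B).as_rotvec()).round(1))
E
python3 -c "
from h import *
plan((.45,-.2,.22,-2.5,0),(.44,.1,.2,-2.5,0),(.47,.18,.15,-2.5,15))"
```

```text
t 0.8 tip [ 0.1929 -0.5945  0.1878] F [-0.01  0.81 -0.49] q [-1.44  0.53  1.43 -0.    1.18 -0.18]
[ 366.3 -295.9  -32.2] [ 0.   0.  20.5]
[ 449.4 -584.3  -12.3] [ 0.   0.  20.5]
[ 499.9 -652.1   38.1] [-2.7 14.8 20.4]
```

carry_out(
  motion="366 -296 -32 0 0 20 -1;366 -296 -32 0 0 20 -1;366 -296 -32 0 0 20 -1;366 -296 -32 0 0 20 -1;366 -296 -32 0 0 20 -1;366 -296 -32 0 0 20 -1;366 -296 -32 0 0 20 -1;366 -296 -32 0 0 20 -1",
)

```text
t: 1.8
ee_pos: [0.4509, -0.1973, 0.2313]
eef_rot: [0.0, 1.0, -0.016, 0.0]
wrist_force: [-0.7, -0.2, -1.5]
width: 0.0151
grip_force: 0.0
```

```bash
python3 -c "
from h import *
plan((.45,-.2,.22,-2.5,0),(.44,.1,.2,-2.5,0),(.47,.18,.15,-2.5,15))"
```

```text
t 1.8 tip [ 0.4509 -0.1973  0.2203] F [-0.66 -0.22 -1.5 ] q [-0.64  0.31  1.72  0.    1.12  0.96]
[-0.8  2.7  0.3] [-0.  -0.   0.6]
[ -20.6 -296.8   20.2] [-0.  -0.   0.6]
[   3.9 -377.7   70.6] [-0.1 15.   0.6]
```

carry_out(
  motion="-20 -297 0 0 0 0 -1;-20 -297 0 0 0 0 -1;-20 -297 0 0 0 0 -1;-20 -297 0 0 0 0 -1;-20 -297 0 0 0 0 -1;0 -378 50 0 15 0 -1;0 -378 50 0 15 0 -1;0 -378 50 0 15 0 -1",
)

```text
t: 2.8
ee_pos: [0.4597, 0.1797, 0.179]
eef_rot: [0.002, 0.992, -0.015, 0.128]
wrist_force: [0.4, 0.2, 0.2]
width: 0.0005
grip_force: 0.0
```

```bash
python3 - <<'E'
from h import *
s=env.state();c=eyes.camera("wrist");save(c,"w1")
for l,z in (("tab_press",.05),("lid_edge",.06),("hinge",.057)):
    for o in finder.mark_of("wrist",l)[:2]:
        print(l,np.round(o["conf"],2),np.round(o["point"]),unproj(c,o["point"],s).round(3),unproj(c,o["point"],s,z=z).round(3))
plan((.513,.18,.07,-2.5,15),(.513,.18,.04,-2.5,15))
E
```

```text
tab_press 0.61 [274. 172.] [[0.515 0.183 0.05 ]] [[0.515 0.183 0.05 ]]
lid_edge 0.79 [275. 138.] [[0.542 0.18  0.065]] [[0.543 0.18  0.06 ]]
hinge 0.78 [280.  40.] [[0.629 0.174 0.062]] [[0.631 0.174 0.057]]
t 3.0 tip [0.4675 0.1771 0.1711] F [-0.49 -0.54  0.43] q [ 0.18  0.3   1.96 -0.09  0.63  1.85]
[ 17.5  -4.5 109.5] [-0.1 -0.1  0.4]
[  9.6  -4.5 138.4] [-0.1 -0.1  0.4]
```

View pics/w1.png

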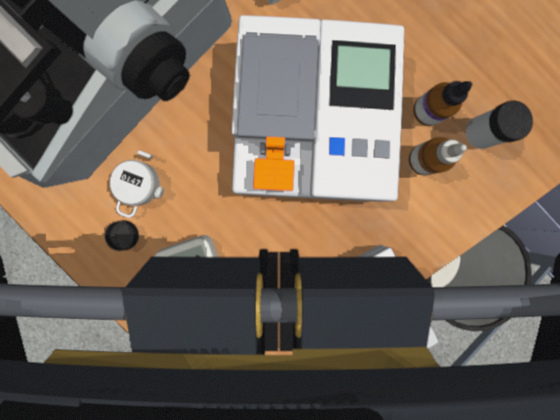

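The wrist view shows the orange pad at columns 254–295, rows 157–190. The hook stands behind it at rows 140–157 and the lid edge is at row ~136, so the mark at (274,172) fits. I'll move over it.

carry_out(
  motion="19 -6 70 0 0 0 -1;19 -6 100 0 0 0 -1;16 -6 118 0 0 0 -1;16 -6 118 0 0 0 -1",
)

```text
t: 3.5
ee_pos: [0.5099, 0.1807, 0.07]
eef_rot: [0.003, 0.991, -0.019, 0.13]
wrist_force: [0.5, -0.9, 0.4]
width: 0.0003
grip_force: 0.0
```

```bash
python3 - <<'E'
from h import *
plan((.513,.183,.050,-2.5,15),(.513,.183,.044,-2.5,15),(.49,.183,.07,-2.5,15))
E
```

```text
t 3.5 tip [0.5127 0.1806 0.0594] F [ 0.55 -0.92  0.4 ] q [ 0.17  0.56  1.95 -0.14  0.38  1.9 ]
[-2.2 -2.4  9.1] [-0.1  0.1  0.3]
[-3.8 -2.4 14.9] [-0.1  0.1  0.3]
[-19.3  -1.5 -16.1] [-0.1  0.1  0.3]
```

carry_out(
  motion="-2 -2 9 0 0 0 -1;-3 -2 12 0 0 0 -1;-3 -2 14 0 0 0 -1;-4 -2 15 0 0 0 -1;-4 -2 15 0 0 0 -1",
)

```text
t: 4.12
ee_pos: [0.5092, 0.1843, 0.0555]
eef_rot: [0.002, 0.991, -0.017, 0.131]
wrist_force: [0.4, 1.1, 0.5]
width: 0.0005
grip_force: 0.0
```

```bash
python3 - <<'E'
from h import *
c=eyes.camera("side");save(c,"s2")
for o in finder.mark_of("side","lid_edge")[:3]: print(o,unproj(c,o["point"]).round(3))
plan((.513,.183,.042,-2.5,15),(.49,.183,.07,-2.5,15))
cv2.imwrite("pics/s2c.png",cv2.resize(c["img"][180:320,160:380,::-1],None,fx=3,fy=3))
E
```

```text
{'point': [296.3, 277.9], 'conf': 0.91} [[0.383 0.134 0.044]]
{'point': [233.9, 231.7], 'conf': 0.75} [[0.503 0.195 0.081]]
t 4.225 tip [0.5122 0.1842 0.0449] F [-0.11 -1.03  0.23] q [ 0.17  0.59  1.96 -0.16  0.34  1.93]
[0.1 1.2 3.1] [-0.1 -0.   0.5]
[-14.9   2.  -29.9] [-0.1 -0.   0.5]
```

View pics/s2c.png

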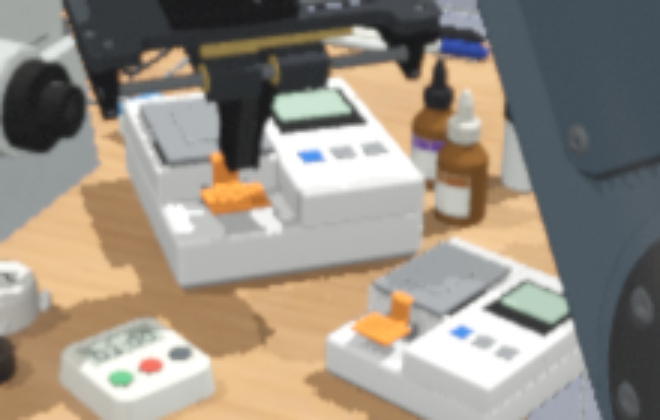

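The side view shows the fingertip at crop (240,168) just over the pad at (205–270,185–210). The lid is still shut. I'll check where the finger really is before going lower.

```bash
python3 - <<'E'
from h import *
c=eyes.camera("side")
for r in range(226,252,2): print(r,[tuple((unproj(c,(k,r))[0]*1000).astype(int)) for k in (230,235,240,245,248)])
E
```

```text
226 [(np.int64(562), np.int64(182), np.int64(62)), (np.int64(498), np.int64(194), np.int64(93)), (np.int64(488), np.int64(189), np.int64(96)), (np.int64(488), np.int64(180), np.int64(95)), (np.int64(551), np.int64(151), np.int64(62))]
228 [(np.int64(555), np.int64(184), np.int64(62)), (np.int64(497), np.int64(194), np.int64(90)), (np.int64(491), np.int64(188), np.int64(91)), (np.int64(489), np.int64(180), np.int64(91)), (np.int64(544), np.int64(154), np.int64(62))]
230 [(np.int64(546), np.int64(187), np.int64(62)), (np.int64(499), np.int64(194), np.int64(85)), (np.int64(491), np.int64(188), np.int64(87)), (np.int64(491), np.int64(179), np.int64(86)), (np.int64(542), np.int64(154), np.int64(59))]
232 [(np.int64(544), np.int64(188), np.int64(60)), (np.int64(498), np.int64(194), np.int64(82)), (np.int64(494), np.int64(187), np.int64(82)), (np.int64(491), np.int64(179), np.int64(82)), (np.int64(544), np.int64(154), np.int64(54))]
234 [(np.int64(547), np.int64(187), np.int64(54)), (np.int64(497), np.int64(195), np.int64(78)), (np.int64(496), np.int64(186), np.int64(77)), (np.int64(492), n
[... 1256 characters left out ...]
[(np.int64(514), np.int64(198), np.int64(48)), (np.int64(509), np.int64(191), np.int64(49)), (np.int64(509), np.int64(182), np.int64(48)), (np.int64(504), np.int64(174), np.int64(49)), (np.int64(502), np.int64(169), np.int64(48))]
248 [(np.int64(508), np.int64(200), np.int64(48)), (np.int64(502), np.int64(193), np.int64(49)), (np.int64(503), np.int64(184), np.int64(47)), (np.int64(501), np.int64(175), np.int64(46)), (np.int64(498), np.int64(171), np.int64(47))]
250 [(np.int64(503), np.int64(202), np.int64(46)), (np.int64(500), np.int64(194), np.int64(46)), (np.int64(522), np.int64(177), np.int64(32)), (np.int64(519), np.int64(169), np.int64(32)), (np.int64(517), np.int64(164), np.int64(33))]
```

The depth readings put the real fingertip about 28 mm short of the nominal position, at z≈73 mm. I'll continue along the tool axis in steps, watching the force.

carry_out(
  motion="0 2 8 0 0 0 -1;0 2 14 0 0 0 -1;0 2 18 0 0 0 -1;0 2 18 0 0 0 -1",
)

```text
t: 4.78
ee_pos: [0.5137, 0.1819, 0.0374]
eef_rot: [0.002, 0.991, -0.018, 0.13]
wrist_force: [-1.3, -0.6, 0.0]
width: 0.001
grip_force: 0.0
```

```bash
cat > chk.py <<'E'
from h import *
def tipscan(c):
    """lowest finger points in the side picture"""
    v,u=np.mgrid[200:262,215:275];P=unproj(c,np.c_[u.ravel(),v.ravel()])
    col=c["img"][200:262,215:275].reshape(-1,3).max(1)
    s=env.state()["ee_pos"]
    m=(col<70)&(abs(P[:,0]-s[0])<.04)&(abs(P[:,1]-s[1])<.03)&(P[:,2]>.03)
    q=P[m];
    if len(q): z=q[:,2].min();print("tip low",z.round(4),q[q[:,2]<z+.006].mean(0).round(4))
    for o in finder.mark_of("side","lid_edge")[:2]: print(o["point"],unproj(c,o["point"]).round(3))
c=eyes.camera("side");tipscan(c)
print("F",[env.state()["wrist_force"].round(2)]);plan()
E
python3 chk.py
```

```text
tip low 0.0577 [0.4987 0.1845 0.0607]
[236.0, 232.1] [[0.492 0.195 0.085]]
[297.6, 279.5] [[0.381 0.132 0.042]]
F [array([ 0.45, -0.01,  0.2 ])]
t 4.875 tip [0.5167 0.182  0.0272] F [ 0.45 -0.01  0.2 ] q [ 0.17  0.63  1.96 -0.18  0.3   1.94]
```

carry_out(
  motion="8 1 0 0 0 0 -1;7 1 5 0 0 0 -1;6 1 8 0 0 0 -1;6 1 10 0 0 0 -1;6 1 10 0 0 0 -1",
)

```text
t: 5.5
ee_pos: [0.5218, 0.1807, 0.0296]
eef_rot: [0.002, 0.991, -0.017, 0.13]
wrist_force: [-0.2, 0.7, 0.7]
width: 0.0005
grip_force: 0.2
```

```bash
python3 chk.py
```

```text
tip low 0.0501 [0.5059 0.1833 0.053 ]
[296.3, 279.7] [[0.379 0.136 0.043]]
[233.4, 235.4] [[0.519 0.191 0.066]]
F [array([0.42, 0.96, 0.96])]
t 5.6 tip [0.5249 0.1806 0.0192] F [0.42 0.96 0.96] q [ 0.16  0.65  1.95 -0.18  0.29  1.93]
```

carry_out(
  motion="0 0 3 0 0 0 -1;-1 0 5 0 0 0 -1;-1 0 5 0 0 0 -1;-1 0 5 0 0 0 -1",
)

```text
t: 6.1
ee_pos: [0.5223, 0.1807, 0.0247]
eef_rot: [0.002, 0.991, -0.017, 0.13]
wrist_force: [-1.5, 1.7, 0.7]
width: 0.0006
grip_force: 0.8
```

```bash
python3 chk.py
```

```text
tip low 0.0455 [0.507  0.1833 0.0488]
[231.8, 231.1] [[0.541 0.186 0.063]]
[294.7, 283.3] [[0.379 0.138 0.037]]
F [array([-1.6 ,  1.2 ,  1.66])]
t 6.2 tip [0.5252 0.1806 0.0141] F [-1.6   1.2   1.66] q [ 0.16  0.66  1.95 -0.18  0.28  1.94]
```

carry_out(
  motion="0 0 2 0 0 0 -1;-1 0 4 0 0 0 -1;-1 0 4 0 0 0 -1",
)

```text
t: 6.58
ee_pos: [0.5222, 0.1807, 0.0216]
eef_rot: [0.002, 0.991, -0.017, 0.131]
wrist_force: [-5.3, -1.2, 11.9]
width: 0.0008
grip_force: 6.3
```

```bash
python3 chk.py; python3 - <<'E'
from h import *
c=eyes.camera("side")
cv2.imwrite("pics/s3c.png",cv2.resize(c["img"][180:320,160:380,::-1],None,fx=3,fy=3))
E
```

```text
tip low 0.0423 [0.507  0.183  0.0453]
[293.5, 280.7] [[0.382 0.139 0.04 ]]
[232.4, 221.0] [[0.461 0.212 0.121]]
F [array([-5.4 , -0.27, 11.77])]
t 6.675 tip [0.5251 0.1806 0.011 ] F [-5.4  -0.27 11.77] q [ 0.16  0.67  1.95 -0.19  0.27  1.95]
```

View pics/s3c.png

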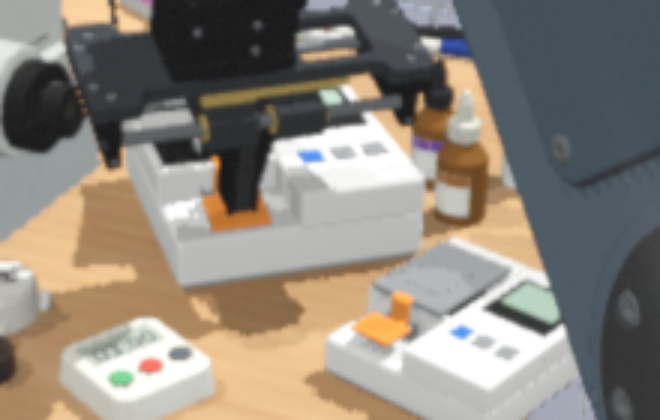

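The tab is at its hard stop (12 N) and the dark open compartment shows at crop (180,145), so the lid has popped. I'm backing off now.

carry_out(
  motion="0 0 -6 0 0 0 -1;-2 0 -16 0 0 0 -1;-30 0 -30 0 0 0 -1;-60 0 -50 0 0 0 -1;-70 0 -70 0 0 0 -1;-70 0 -70 0 0 0 -1",
)

```text
t: 7.48
ee_pos: [0.4364, 0.184, 0.0711]
eef_rot: [0.002, 0.991, -0.017, 0.131]
wrist_force: [0.8, 0.0, -0.5]
width: 0.0004
grip_force: 0.0
```

```bash
python3 - <<'E'
from h import *
plan()
s=env.state();c=eyes.camera("wrist");save(c,"w2")
for l in ("lid_edge","hinge","tab_press"):
    for o in finder.mark_of("wrist",l)[:1]: print("wrist",l,np.round(o["conf"],2),np.round(o["point"]),unproj(c,o["point"],s).round(3))
k=c; c=eyes.camera("side")
for l in ("lid_edge","hinge"):
    for o in finder.mark_of("side",l)[:2]: print("side",l,np.round(o["conf"],2),np.round(o["point"]),unproj(c,o["point"]).round(3))
# fingertip seen by wrist camera?
a=cv2.resize(c["img"][150:320,140:380,::-1],(560,397));cv2.imwrite("pics/b2.png",cv2.resize(np.hstack([k["img"][:397,:,::-1],a]),(800,284)))
cv2.imwrite("pics/b3.png",a)
E
```

```text
t 7.475 tip [0.4392 0.1839 0.0605] F [ 0.82  0.01 -0.52] q [ 0.21  0.51  2.12 -0.24  0.26  2.03]
wrist hinge 0.68 [446. 273.] [[0.415 0.08  0.044]]
wrist tab_press 0.74 [274. 118.] [[0.514 0.185 0.051]]
side lid_edge 0.85 [298. 281.] [[0.381 0.133 0.04 ]]
side lid_edge 0.57 [230. 197.] [[0.381 0.241 0.196]]
side hinge 0.82 [318. 267.] [[0.404 0.085 0.042]]
side hinge 0.78 [219. 214.] [[0.629 0.182 0.058]]
```

View pics/b2.png

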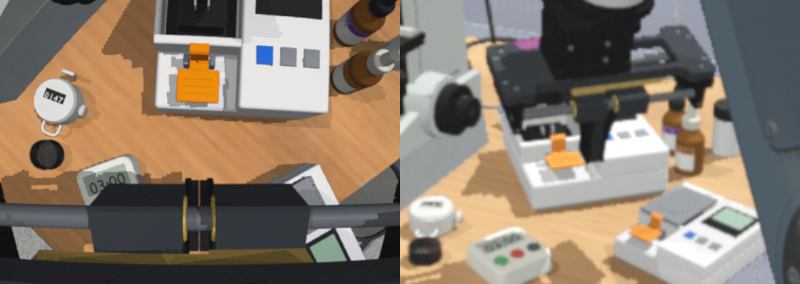

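The lid has popped up, the tab has sprung back (orange pad at (197,85)) and the finger is clear. I'll turn the tool for the push, using the fingertip offset found from the contact (tip about 24 mm behind the TCP).

```bash
sed -i 's/^def plan/OFF=-.024\ndef plan/; s/\.011\*/OFF*/g' h.py; python3 -c "
from h import *
plan((.46,.165,.15,30,30),(.51,.160,.13,30,32))"
```

```text
t 7.825 tip [0.4314 0.1839 0.0929] F [-0.4   0.26  0.52] q [ 0.21  0.52  2.11 -0.24  0.26  2.03]
[ 47.5  11.5 -48.9] [ 12.3  14.6 -29.7]
[ 91.5  14.3 -16.8] [ 12.8  16.6 -29.5]
```

carry_out(
  motion="20 10 -60 4 5 -10 -1;40 12 -50 8 10 -20 -1;48 12 -49 12 15 -30 -1;48 12 -49 12 15 -30 -1;48 12 -49 12 15 -30 -1;90 14 -17 13 17 -30 -1;90 14 -17 13 17 -30 -1;90 14 -17 13 17 -30 -1",
)

```text
t: 8.82
ee_pos: [0.4966, 0.1763, 0.1112]
eef_rot: [-0.078, 0.942, 0.224, 0.236]
wrist_force: [-1.0, 0.0, -0.3]
width: 0.0005
grip_force: 0.0
```

```bash
cat > look.py <<'E'
from h import *
import sys
plan((.545,.16,.105,30,32),(.56,.16,.105,30,32),(.58,.16,.115,30,36))
s=env.state();k=eyes.camera("wrist")
for l in ("lid_edge","hinge","tab_press"):
    for o in finder.mark_of("wrist",l)[:1]: print("wrist",l,np.round(o["conf"],2),np.round(o["point"]),unproj(k,o["point"],s).round(3))
c=eyes.camera("top")
for l in ("lid_edge","hinge"):
    for o in finder.mark_of("top",l)[:2]: print("top",l,np.round(o["conf"],2),np.round(o["point"]),unproj(c,o["point"]).round(3))
c=eyes.camera("side")
for l in ("lid_edge",):
    for o in finder.mark_of("side",l)[:2]: print("side",l,np.round(o["conf"],2),np.round(o["point"]),unproj(c,o["point"]).round(3))
a=cv2.resize(c["img"][110:300,140:393,::-1],(560,420))
cv2.imwrite("pics/%s.png"%sys.argv[1],cv2.resize(np.hstack([k["img"][:,:,::-1],a]),(800,300)))
E
python3 look.py l1
```

```text
t 8.825 tip [0.4868 0.1702 0.1323] F [-0.97  0.03 -0.28] q [-0.05  0.47  2.17  1.3   0.29 -0.17]
[30.2 37.2 45.1] [-0.7  3.3 -3.5]
[42.  44.1 51.3] [-0.7  3.3 -3.5]
[64.3 52.7 50.5] [-0.6  7.3 -3.5]
wrist hinge 0.81 [366. 106.] [[0.618 0.172 0.078]]
wrist tab_press 0.72 [282. 239.] [[0.511 0.185 0.051]]
top lid_edge 0.89 [257. 198.] [[0.574 0.173 0.11 ]]
top lid_edge 0.7 [272. 204.] [[0.568 0.141 0.054]]
top hinge 0.86 [259. 178.] [[0.63  0.171 0.065]]
top hinge 0.38 [300. 268.] [[0.425 0.087 0.407]]
side lid_edge 0.94 [230. 199.] [[0.563 0.182 0.116]]
side lid_edge 0.71 [295. 280.] [[0.38  0.137 0.043]]
```

View pics/l1.png

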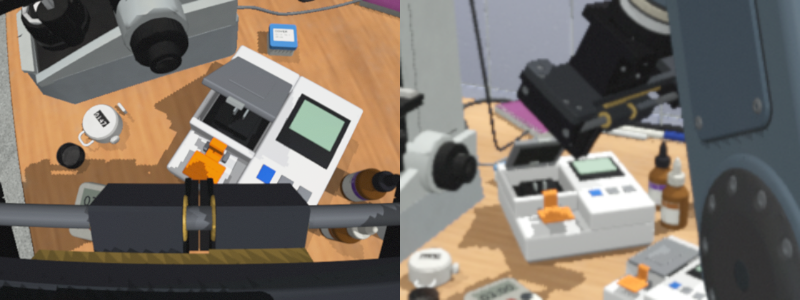

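The lid stands popped up with its edge near (0.570, 0.178, 0.113), and the fingertip sits right of and in front of it, at about side pixel (260,205). I'll verify the tip by depth.

```bash
python3 - <<'E'
from h import *
c=eyes.camera("side")
v,u=np.mgrid[180:222,235:285];P=unproj(c,np.c_[u.ravel(),v.ravel()])
A=R.from_quat(np.roll(env.state()["eef_rot"],-1)).as_matrix();L=(P-env.state()["ee_pos"])@A*1000
m=(abs(L[:,0])<25)&(abs(L[:,1])<25)&(abs(L[:,2])<70);q=L[m];w=P[m]
for i in np.argsort(-q[:,2])[:200:20]: print(q[i].round(),w[i].round(3))
plan((.53,.16,.12,30,32),(.545,.16,.105,30,32))
E
```

```text
[-10.   7. -21.] [0.482 0.162 0.125]
[-11.  -8. -25.] [0.473 0.174 0.129]
[ -2.  -9. -29.] [0.478 0.177 0.137]
[ -9.   1. -32.] [0.476 0.164 0.135]
[ -3.  -9. -35.] [0.474 0.175 0.141]
[ -5. -10. -39.] [0.471 0.175 0.144]
[  0. -10. -43.] [0.474 0.175 0.15 ]
[ -8.   2. -46.] [0.471 0.161 0.149]
[ -2. -12. -50.] [0.469 0.174 0.155]
[-11.   9. -54.] [0.469 0.151 0.154]
t 9.325 tip [0.4858 0.1709 0.1329] F [-0.94 -0.18  0.73] q [-0.05  0.47  2.17  1.29  0.29 -0.16]
[25.9 30.8 26.6] [-0.7  3.3 -3.5]
[30.5 38.3 45.9] [-0.7  3.3 -3.5]
```

```bash
python3 -c "
from h import *
plan((.50,.165,.12,30,40),(.53,.163,.103,30,40))"
```

```text
t 9.325 tip [0.4858 0.1709 0.1329] F [-0.94 -0.18  0.73] q [-0.05  0.47  2.17  1.29  0.29 -0.16]
[ 7.4 12.4 15.2] [-0.5 11.3 -3.6]
[22.2 28.6 41.9] [-0.5 11.3 -3.6]
```

carry_out(
  motion="4 6 8 0 5 -2 -1;7 12 15 0 11 -4 -1;7 12 15 0 11 -4 -1;7 12 15 0 11 -4 -1;15 20 28 0 11 -4 -1;22 29 42 0 11 -4 -1;22 29 42 0 11 -4 -1;22 29 42 0 11 -4 -1",
)

```text
t: 10.32
ee_pos: [0.5436, 0.1704, 0.0841]
eef_rot: [-0.091, 0.907, 0.248, 0.327]
wrist_force: [-0.2, 0.0, -0.2]
width: 0.0006
grip_force: 0.0
```

```bash
python3 -c "
from h import *
plan((.55,.163,.1,30,40),(.57,.163,.1,30,40),(.588,.163,.116,30,42),(.609,.163,.125,30,44))"
```

```text
t 10.325 tip [0.5304 0.1625 0.1026] F [-0.15  0.   -0.22] q [-0.14  0.64  2.22  2.16  0.5  -1.19]
[11.7  9.8 12.9] [-0.6  0.3  0.4]
[24.9 20.  23.9] [-0.6  0.3  0.4]
[47.9 29.1 21.4] [-0.6  2.3  0.4]
[68.4 39.8 25.9] [-0.6  4.3  0.4]
```

carry_out(
  motion="12 10 13 0 0 0 -1;25 20 24 0 0 0 -1;37 25 22 0 1 0 -1;48 29 21 0 2 0 -1;58 35 23 0 3 0 -1;68 40 26 0 4 0 -1;68 40 26 0 4 0 -1",
)

```text
t: 11.2
ee_pos: [0.6242, 0.1704, 0.1077]
eef_rot: [-0.1, 0.895, 0.245, 0.359]
wrist_force: [0.6, 0.8, -0.1]
width: 0.0004
grip_force: 0.0
```

```bash
sed -i 's/^plan.*/plan((.62,.163,.128,30,45),(.632,.163,.129,30,46),(.645,.163,.128,30,48),(.652,.163,.127,30,48))/' look.py; python3 look.py l2
```

```text
t 11.2 tip [0.61   0.1619 0.125 ] F [ 0.58  0.77 -0.08] q [-0.13  0.63  2.05  1.95  0.48 -0.94]
[9.2 4.4 4.2] [-0.5  1.2  0.3]
[17.8 10.5 10.6] [-0.5  2.2  0.3]
[26.  17.1 19. ] [-0.5  4.2  0.3]
[29.7 20.7 23.9] [-0.5  4.2  0.3]
wrist lid_edge 0.94 [272. 216.] [[0.622 0.172 0.153]]
top lid_edge 0.59 [276. 282.] [[0.385 0.127 0.041]]
top lid_edge 0.54 [257. 173.] [[0.622 0.172 0.148]]
top hinge 0.86 [299. 269.] [[0.423 0.087 0.366]]
top hinge 0.82 [260. 178.] [[0.622 0.169 0.096]]
side lid_edge 0.61 [294. 278.] [[0.384 0.138 0.043]]
```

View pics/l2.png

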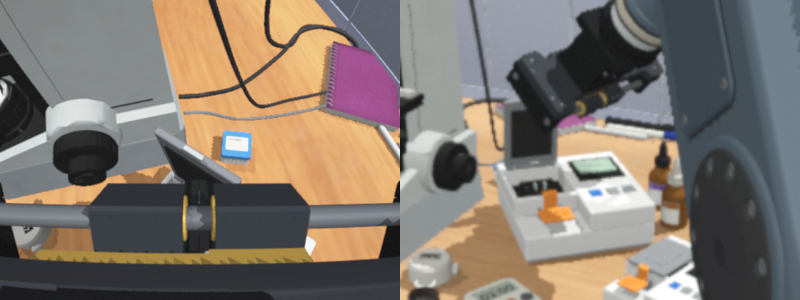

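The lid is now about 1.35 rad open, with its edge at (0.622, 0.172, 0.15). It is following the finger, and the hand is clear of the microscope. I'll go on past upright.

carry_out(
  motion="9 4 4 0 1 0 -1;14 7 7 0 2 0 -1;18 10 11 0 2 0 -1;22 14 15 0 3 0 -1;26 17 19 0 4 0 -1;30 21 24 0 4 0 -1;30 21 24 0 4 0 -1",
)

```text
t: 12.52
ee_pos: [0.666, 0.1721, 0.1098]
eef_rot: [-0.108, 0.883, 0.241, 0.389]
wrist_force: [-5.3, 0.2, 1.1]
width: 0.0006
grip_force: 2.2
```

```bash
cat > look2.py <<'E'
from h import *
plan((.62,.15,.15,30,46),(.55,.15,.18,30,40))
s=env.state();k=eyes.camera("wrist");c=eyes.camera("top")
for o in finder.mark_of("wrist","lid_edge")[:1]: print("wrist",o["conf"],o["point"],unproj(k,o["point"],s).round(3))
for l in("lid_edge","hinge","meter"):
  for o in finder.mark_of("top",l)[:2]: print("top",l,o["conf"],o["point"],unproj(c,o["point"]).round(3))
E
python3 look2.py
```

```text
t 12.525 tip [0.6508 0.163  0.126 ] F [-5.29  0.21  1.09] q [-0.14  0.68  1.99  1.98  0.53 -0.96]
[ -5.3  -4.3 -40.6] [-0.6 -1.6  0.3]
[ -26.3  -40.2 -105.4] [-0.6 -7.6  0.3]
wrist 0.56 [284.4, 222.6] [[0.666 0.169 0.145]]
top lid_edge 0.63 [258.1, 156.6] [[0.662 0.17  0.136]]
top hinge 0.59 [259.1, 179.0] [[0.595 0.161 0.213]]
top meter 0.94 [275.3, 206.6] [[0.533 0.127 0.265]]
```

5 N at the finger means the lid is at its stop. I'm backing straight off.

```bash
python3 -c "
from h import *
plan((.63,.163,.128,30,48),(.55,.155,.16,30,48),(.45,.12,.22,30,40))"
```

```text
t 12.825 tip [0.6507 0.163  0.1263] F [-5.37  0.04 -1.35] q [-0.14  0.68  1.99  1.98  0.53 -0.96]
[-10.6 -10.3 -14.3] [-0.6  0.4  0.3]
[-36.2 -44.3 -89.6] [-0.6  0.4  0.3]
[ -65.4  -65.4 -206.9] [-0.6 -7.6  0.3]
```

carry_out(
  motion="-5 -5 -7 0 0 0 -1;-11 -10 -14 0 0 0 -1;-24 -27 -50 0 0 0 -1;-36 -44 -90 0 0 0 -1;-65 -65 -150 0 -4 0 -1;-65 -65 -207 0 -8 0 -1;-65 -65 -207 0 -8 0 -1;-65 -65 -207 0 -8 0 -1",
)

```text
t: 13.82
ee_pos: [0.4648, 0.1273, 0.2043]
eef_rot: [-0.09, 0.906, 0.248, 0.33]
wrist_force: [1.0, 0.4, -0.2]
width: 0.0009
grip_force: 0.0
```

```bash
python3 - <<'E'
from h import *
plan()
c=eyes.camera("side")
for l in("lid_edge","hinge","tab_press"):
  for o in finder.mark_of("side",l)[:2]: print("side",l,o["conf"],o["point"],unproj(c,o["point"]).round(3))
k=eyes.camera("top")
for l in("lid_edge","hinge","tab_press","stain_violet","coverslips"):
  for o in finder.mark_of("top",l)[:2]: print("top",l,o["conf"],o["point"],unproj(k,o["point"]).round(3))
a=cv2.resize(c["img"][110:300,140:393,::-1],(560,420))
cv2.imwrite("pics/end.png",cv2.resize(np.hstack([k["img"][:,:,::-1],a]),(800,300)))
E
```

```text
t 13.825 tip [0.4515 0.1194 0.2227] F [ 0.99  0.45 -0.2 ] q [-0.33  0.24  2.32  1.41  0.52 -0.55]
side lid_edge 0.91 [295.8, 279.2] [[0.38  0.136 0.044]]
side lid_edge 0.63 [217.8, 169.3] [[0.659 0.173 0.138]]
side hinge 0.79 [218.2, 212.7] [[0.632 0.183 0.061]]
side hinge 0.65 [318.1, 267.3] [[0.406 0.084 0.041]]
side tab_press 0.76 [236.7, 241.8] [[0.526 0.182 0.048]]
side tab_press 0.64 [285.5, 291.8] [[0.366 0.16  0.034]]
top lid_edge 0.84 [257.7, 154.8] [[0.663 0.171 0.147]]
top hinge 0.94 [259.9, 175.8] [[0.634 0.17  0.071]]
top tab_press 0.62 [254.2, 225.0] [[0.518 0.182 0.049]]
top tab_press 0.56 [264.7, 287.7] [[0.371 0.155 0.036]]
top stain_violet 0.56 [318.7, 206.1] [[0.567 0.028 0.044]]
top coverslips 0.72 [261.9, 151.3] [[0.709 0.17  0.02 ]]
```

View pics/end.png

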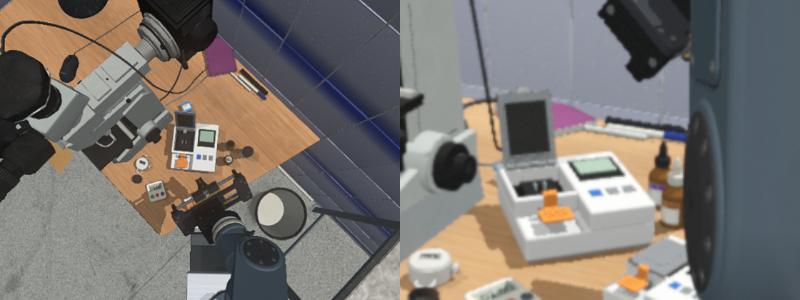

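The final view shows the lid leaning back open (edge about 28 mm behind the hinge, roughly 1.9 rad), the tab up and the arm clear. Handing in.

```bash
python3 -c "
from station import job
print(job.job_done())"
```

```text
the job is handed in; nothing more can be done
None
```

The job is handed in: the tab was pressed and let go, the lid stands open at its stop at about 1.9 rad, the arm is clear of everything, and the meter stayed in place to within the few millimetres the cameras can resolve.

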